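# Stir the deburring media until mixed

### The arm

A 6-joint arm with a two-finger parallel gripper is mounted at the origin on a cart in front of the work surface, level with it; the furniture and walls round the work are solid. World frame = base frame: x ahead of the robot, y to its left, z up, the work surface at z = 0. Lengths are in m, angles in rad, forces in N, time in s.
With the tool pointing down it reaches from about 0.425 to 1.125 m from the base axis. Payload 14.9 kg.
Tool frame: the origin (TCP) lies at the very end of the fingers, on their centre line; the grasp point (between the pads) lies 19 mm behind it; y points along the fingers, z is the direction in which the jaws open and shut, and the axes are right-handed (so a half turn about y gives the same grasp; the last joint's range is limited). The gripper opens to 91 mm and grips with 3 to 60 N. Pads are 32 mm wide; open, the fingers measure 118 mm over their backs; the gripper's body (76 mm by 178 mm) begins 60 mm behind the grasp point.
Start: joints at [1.165, 0.379, 1.734, -0, 1.028, -0.033], TCP at [0.255, 0.652, 0.214] pointing down, gripper open.
Joint ranges: [-2.77, 2.77], [-0.74, 2.19], [0, 2.66], [-1.06, 4.2], [0.31, 2.87], [-3.08, 3.08]. Speed limits (rad/s): [1.89, 1.89, 2.39, 3.14, 3.14, 3.14].

### API

Orientations are given as a rotation vector (axis times angle).
In Python, from station import env gives the robot as it stands.
- The arm moves only by the tool step_arm, never from a script. Its argument "steps" is a list of rows, each an object of numbers: "x", "y", "z": the shift along the world's x, y, z each as a share of 0.2 m, from -1 to 1; "ax", "ay", "az": the turn, a rotation vector about the world's x, y, z each as a share of 0.5 rad, from -1 to 1. A call has 1 to 20 rows; each row is the pose to reach, as a shift and turn from the pose commanded when the call began; what a row does not reach only later rows make up. A row lasts 1/8 s, in which the tool goes at most 62.5 mm and 10.7 degrees, less where a joint would pass 70% of its speed; a pose out of reach is approached as far as the arm can. A call with a number of a shift or a turn outside -1 to 1 is refused whole. A call with a gripper value outside its range is refused whole. "jaw" is the closure in counts, from 0 (fully open) to 255 (shut), set as the call begins (left out, the last holds). The fingers move at their own pace and stop on an object; the grip force is fixed at half the most. Time passes only in rows, so rows that repeat a pose let the fingers close. It gives the time, the measured TCP pose, the force and the opening at its end, in the units of the state.
- env.sense(): the state, without advancing time (a new reading comes with each control period).
- env.snapshot(name): name is "side" or "top" or "wrist"; returns the picture (420x560x3 uint8, blue, green, red); there is no depth.
- env.camera_model(name): a dict with "mtx" (3x3 intrinsics, pixels), "k1" (the pictures are not rectified: a ray, as slopes to the right and down, at radius r is drawn at 1 + k1 r^2 times it, then the intrinsics apply), "rvec" (rotation vector, rad) and "tvec" (3), from world to camera coordinates, as OpenCV has them. Camera axes: x right, y down, z forward; pixel columns grow to the right and rows downward; lengths in m; the calibration is good to about 2 mm. A picture is of the moment at which its call begins: read the wrist's pose just before it. camera_model takes no time and is no camera call; for the wrist camera it gives the pose at the moment of the call.
- env.finish_job(): hands the job in, once; it reports no verdict.
Trained networks look in the newest picture that a camera, given by its name, has taken for a name from the list of things; names that differ only in an ending like _2 or _b are one class to them, and where a whole thing is asked for, a point or a joint stands for the part that bears it (a point fixed in the world has none). Each returns a list of dicts, best first, with "p" (0 to 1); they miss things now and then, are a little off and sometimes report something else, mostly with a low value. They report only what shows in the picture. A call takes as long as a camera call. They do not tell look-alikes from the thing itself.
- env.spot_in(name, camera): "centre" ([x, y, z] in m, in world coordinates, good to about 4 mm: the middle of the surface that is visible of it).
- env.outline_of(name, camera): "region" (420x560 bool, what is visible of it).
The state is a dict: "t": time; "joint_positions": joint angles; "qvel": joint speeds; "tau": joint torques, N m; "tool_pos": TCP position; "tool_rot": TCP orientation; "ft_force": force on the tool from outside, world axes, zero at the start; "ft_torque": the same for the moment, N m; "grip_width": finger opening in m.
Only numpy, scipy, OpenCV 4.12 (cv2) and the standard library are available. Lean on these libraries where they do the work, as an engineer would, in place of code of your own. Each camera call takes 0.05 s, during which the arm holds its last target.

### The job

Take the lid off the bowl of deburring beads and lay it knob up on the cork mat, then stir the beads with the stirrer (keep the fingers off them, and all of them in the bowl) until the two colours are mixed: every bead must have one of the other colour close beside it, with a gap of no more than half a bead. Stand the stirrer upright in its saucer again, and leave the two bottles and the loupe where they are.

Things in the scene. Friction and masses are not known exactly. Their poses are not given: they have to be found in the camera images.
- bowl: straight-walled round steel bowl, fixed; outer diameter 144, inner 132, rim 55 above the bench. Dark dished floor: 7 above the bench in the middle, rising evenly to 17 at the wall, so that beads roll back inward. Origin on its axis at bench height. At the start the beads stand in a ring of radius 29 round the free middle, blue in one half of the ring, white in the other
- lid_knob (a point): centre of the black knob (upright cylinder, diameter 26, height 30, the place to grip) of the loose grey round lid, diameter 148, 120 g. This point is 34 above the lid's underside, 30 above the underside of the plate that rests on the bowl's rim (a shallow locating plug, diameter 118, hangs 4 below the plate), and 15 below the knob's top; z is the lid's upward axis. At the start the lid covers the bowl
- mat: round cork mat, diameter 150, 3 thick, fixed to the bench; origin at the centre of its underside (bench height)
- stirrer_grip (a point): centre of the loose stirrer's square wooden grip (20 by 20 across the flats, 48 tall; flats face this point's x and y; take it squarely on two of them). Stick 131 tall, 140 g, steel stem of diameter 10, weighted steel foot of diameter 20 and height 24. This point is 105 above its underside, z to its top. It stands by itself in the saucer; pushed hard (over 10 N) it turns in the grip
- stirrer_foot (a point): centre of the underside of the stirrer's foot; z points along the stick to its top. Released leaning by more than about 0.15 rad it topples
- saucer: round shallow white saucer, fixed to the bench, outer diameter 90, height 12; flat inner floor of diameter about 68, 4 above the bench; origin on its axis at bench height
- spray_bottle_mid (a point): bystander: spray bottle with teal head, 211 tall, foot 47 (along its x) by 80 (along its y, -52 to +28), head reaching to 54 along +y; point on its axis 105 above the bench. Stands close behind the saucer (about 95 from its centre, away from the robot)
- oil_bottle_mid (a point): bystander: amber oil bottle with red nozzle, diameter 41, 126 tall; point on its axis 63 above the bench. Stands behind the mat (about 112 from its centre)
- loupe_mid (a point): bystander: black eye loupe, diameter 37, 22 tall; point at its centre, 11 above the bench. Lies in front of the mat (about 110 from its centre)
- blue_1: blue ceramic deburring bead (one of four): smooth ball, diameter 22, about 20 g, rolls; origin at its centre
- blue_2: blue ceramic deburring bead (one of four): smooth ball, diameter 22, about 20 g, rolls; origin at its centre
- blue_3: blue ceramic deburring bead (one of four): smooth ball, diameter 22, about 20 g, rolls; origin at its centre
- blue_4: blue ceramic deburring bead (one of four): smooth ball, diameter 22, about 20 g, rolls; origin at its centre
- white_1: white ceramic deburring bead (one of four): smooth ball, diameter 22, about 20 g, rolls; origin at its centre
- white_2: white ceramic deburring bead (one of four): smooth ball, diameter 22, about 20 g, rolls; origin at its centre
- white_3: white ceramic deburring bead (one of four): smooth ball, diameter 22, about 20 g, rolls; origin at its centre
- white_4: white ceramic deburring bead (one of four): smooth ball, diameter 22, about 20 g, rolls; origin at its centre
Not all that is in view belongs to the job. Leave any orange look-alike of the part that bears stirrer_grip alone.

How it is judged:
By the outcome, as a careful person would: the job done as asked, in the order asked, and still so for the second after the job is handed in, with the robot touching nothing.
It also fails if it takes over 72 s, if anything falls off the work surface, if the arm or the gripper's body presses on something with over 40 N, if the wrist force passes 120 N, or if a joint passes its speed limit or range.

## Working session

There is one attempt and no reset: what is moved stays moved. The work goes in short steps, Python scripts to look and compute and a tool call to move; the robot and the scene stay as the last step left them, time stands still between calls to the robot, and variables do not carry over. Pictures are saved under pics/ and viewed, and the job is handed in when it is done.

Besides the shell and the picture viewer there is one more tool, called after "Emit:" as name(argument=value, ...) on one line, values as JSON. step_arm: Moves the arm, as the interface text tells. Its arguments: {"type":"object","properties":{"steps":{"type":"array"},"jaw":{"type":"number"}},"required":["steps"]}

```bash
ls; mkdir -p pics; python3 - <<'E'
from station import env
import cv2,numpy as np
s=env.sense();print({k:np.round(v,3) for k,v in s.items()})
for c in ["side","top","wrist"]:
    im=env.snapshot(c);cv2.imwrite(f"pics/a_{c}.png",im)
    m=env.camera_model(c);print(c,np.round(m['mtx'],1).tolist(),m['k1'],np.round(m['rvec'],3),np.round(m['tvec'],3))
E
```

```text
pics
{'t': np.float64(0.0), 'joint_positions': array([ 1.165,  0.379,  1.735, -0.   ,  1.029, -0.033]), 'qvel': array([ 0.   , -0.   , -0.   , -0.001, -0.001, -0.001]), 'tau': array([ 4.0000e-03, -7.6372e+01, -4.3438e+01,  6.5000e-02,  4.2000e-02,
       -0.0000e+00]), 'tool_pos': array([0.255, 0.652, 0.213]), 'tool_rot': array([-1.552,  0.293, -0.292]), 'ft_force': array([0.354, 0.138, 0.359]), 'ft_torque': array([-0.008,  0.011, -0.008]), 'grip_width': np.float64(0.092)}
side [[461.9, 0.0, 276.6], [0.0, 461.9, 208.5], [0.0, 0.0, 1.0]] -0.13401505549336803 [ 0.114  2.646 -1.604] [0.5   0.052 1.102]
top [[529.3, 0.0, 279.0], [0.0, 529.3, 214.9], [0.0, 0.0, 1.0]] 0.04027082483931433 [ 2.172 -2.148  0.118] [0.047 0.51  1.198]
wrist [[352.1, 0.0, 283.7], [0.0, 352.1, 208.1], [0.0, 0.0, 1.0]] -0.005187836326096273 [-2.429 -1.658 -0.195] [-0.7   -0.026  0.39 ]
```

View pics/a_side.png

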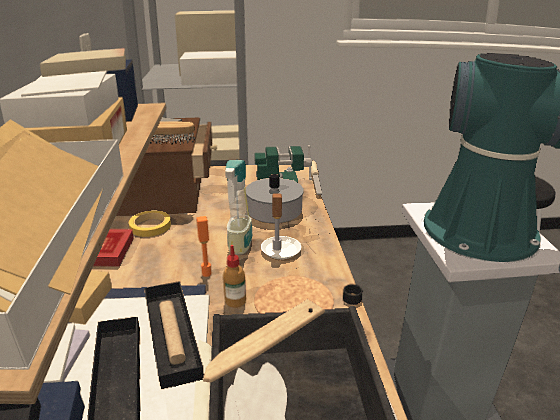

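View pics/a_top.png

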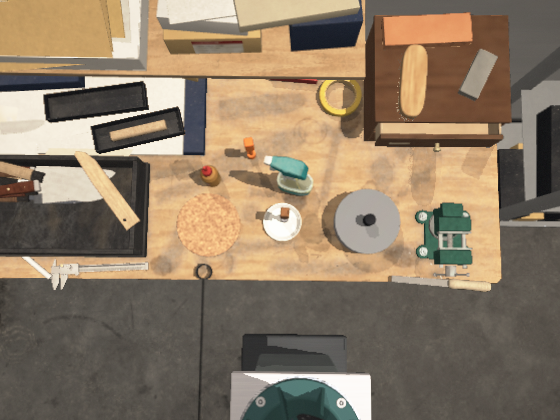

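View pics/a_wrist.png

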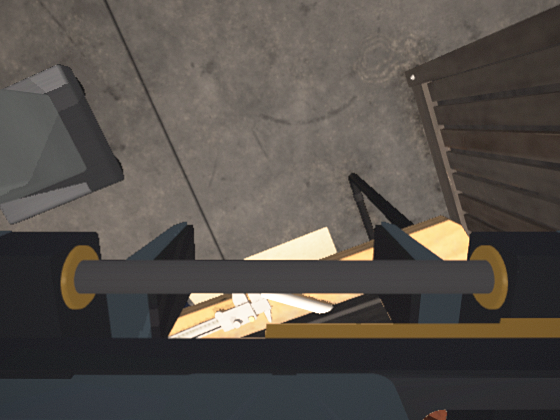

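The top view shows the grey lid with its black knob at (369,220), the white saucer at (282,222) with the brown-gripped stirrer at (285,213), the mat at (208,225), the oil bottle at (209,175), the loupe at (204,271) and the spray bottle at (292,175). There are two candidates for the stirrer. The brown one at (285,213) top / (277,205) side stands in the saucer, so it fits. The orange one at (250,148) top / (203,240) side is the look-alike.

```bash
cat > h.py <<'E'
from station import env
import cv2,numpy as np
def cam(n):
    m=env.camera_model(n);return m
def proj(m,P):
    P=np.atleast_2d(P);R=cv2.Rodrigues(np.array(m['rvec']))[0]
    c=P@R.T+np.array(m['tvec']);s=c[:,:2]/c[:,2:];r2=(s**2).sum(1,keepdims=True)
    s=s*(1+m['k1']*r2);K=np.array(m['mtx']);return s@K[:2,:2].T+K[:2,2]
def ray(m,uv):
    K=np.array(m['mtx']);d=np.array([m['k1'],0,0,0,0.])
    s=cv2.undistortPoints(np.array(uv,float).reshape(-1,1,2),K,d).reshape(-1,2)
    R=cv2.Rodrigues(np.array(m['rvec']))[0]
    D=np.c_[s,np.ones(len(s))]@R;C=-R.T@np.array(m['tvec']).ravel();return C,D
def onz(m,uv,z):
    C,D=ray(m,uv);return C+D*((z-C[2])/D[:,2:])
E
python3 - <<'E'
from h import *
for c in ["top","side"]:
    im=env.snapshot(c);m=cam(c);print(c,"cam at",np.round(ray(m,[[0,0]])[0],3))
    for n in ["lid_knob","bowl","mat","stirrer_grip","saucer","spray_bottle_mid","oil_bottle_mid","loupe_mid"]:
        r=env.spot_in(n,c);o=env.outline_of(n,c)
        print(n,[(np.round(d['centre'],3).tolist(),round(d['p'],2)) for d in r[:2]], [(round(d['p'],2),int(d['region'].sum()),np.round(np.argwhere(d['region']).mean(0)[::-1]).tolist(),cv2.boundingRect(d['region'].astype(np.uint8))) for d in o[:2]])
im=cv2.imread("pics/a_side.png");a=cv2.resize(im[150:300,180:330],None,fx=4,fy=4,interpolation=2);cv2.imwrite("pics/crop1.png",a)
im=cv2.imread("pics/a_top.png");a=cv2.resize(im[130:280,180:420],None,fx=3.3,fy=3.3,interpolation=2);cv2.imwrite("pics/crop2.png",a)
print(env.sense()['t'])
E
```

```text
top cam at [0.369 0.046 1.248]
lid_knob [([0.495, -0.144, 0.064], 0.66)] [(0.68, 3299, [367.0, 220.0], (335, 189, 66, 64))]
bowl [] [(0.53, 25, [342.0, 241.0], (337, 235, 9, 11))]
mat [([0.489, 0.222, 0.002], 0.79)] [(0.77, 3054, [208.0, 224.0], (177, 194, 63, 62))]
stirrer_grip [([0.655, 0.121, 0.115], 0.63)] [(0.45, 190, [249.0, 147.0], (243, 137, 12, 22)), (0.44, 126, [285.0, 214.0], (281, 207, 9, 15))]
saucer [([0.49, 0.045, 0.003], 0.91)] [(0.83, 964, [282.0, 222.0], (264, 203, 38, 37))]
spray_bottle_mid [([0.581, 0.028, 0.183], 0.75)] [(0.96, 1267, [291.0, 174.0], (265, 156, 49, 40))]
oil_bottle_mid [([0.592, 0.21, 0.073], 0.72)] [(0.85, 348, [210.0, 175.0], (200, 165, 21, 22)), (0.28, 999, [282.0, 222.0], (264, 203, 38, 37))]
loupe_mid [([0.38, 0.229, 0.025], 0.61)] [(0.4, 39, [198.0, 270.0], (195, 264, 16, 15))]
side cam at [0.581 0.906 0.555]
lid_knob [([0.498, -0.131, 0.062], 0.57)] [(0.72, 1204, [274.0, 189.0], (246, 173, 58, 31)), (0.18, 376, [277.0, 219.0], (272, 194, 11, 57))]
bowl [([0.512, -0.086, 0.027], 0.85)] [(0.81, 846, [274.0, 211.0], (247, 197, 55, 27))]
mat [([0.5, 0.205, 0.003], 0.73)] [(0.6, 2173, [291.0, 294.0], (254, 275, 80, 39))]
stirrer_grip [([0.505, 0.05, 0.09], 0.75), ([0.655, 0.132, 0.091], 0.75)] [(0.95, 534, [203.0, 243.0], (196, 216, 15, 61)), (0.89, 442, [277.0, 220.0], (272, 194, 10, 57))]
saucer [([0.495, 0.043, 0.008], 0.81)] [(0.76, 625, [282.0, 248.0], (261, 236, 40, 23))]
spray_bottle_mid [([0.587, 0.051, 0.101], 0.9)] [(0.73, 1890, [238.0, 208.0], (225, 160, 27, 95))]
oil_bottle_mid [([0.6, 0.228, 0.06], 0.85)] [(0.82, 990, [234.0, 282.0], (222, 249, 24, 58))]
loupe_mid [([0.38, 0.234, 0.012], 0.84), ([0.512, -0.089, 0.025], 0.51)] [(0.66, 348, [352.0, 294.0], (343, 284, 19, 21))]
1.85
```

View pics/crop1.png

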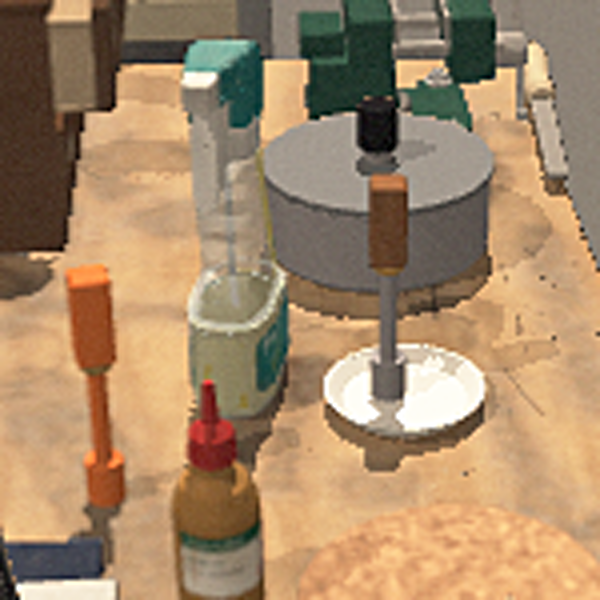

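View pics/crop2.png

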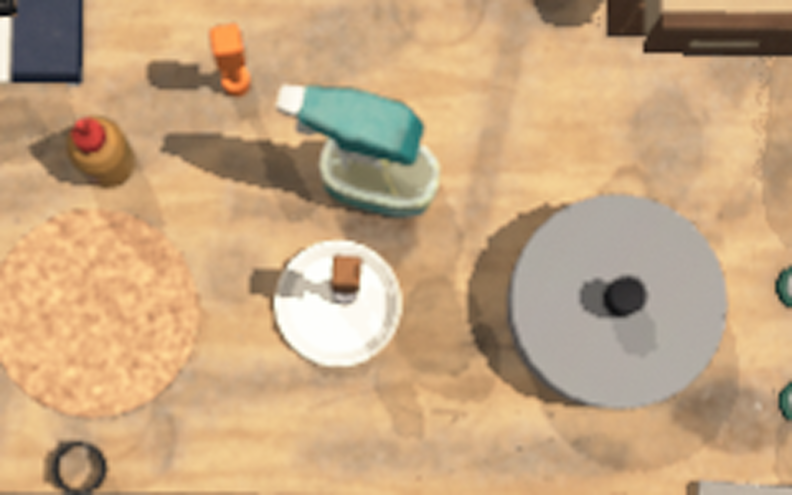

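```bash
python3 - <<'E'
from h import *
im=cv2.imread("pics/a_top.png");m=cam("top")
def blob(mask,box):
    x,y,w,h=box;k=np.zeros(mask.shape,np.uint8);k[y:y+h,x:x+w]=mask[y:y+h,x:x+w]
    n,l,st,c=cv2.connectedComponentsWithStats(k);i=1+np.argmax(st[1:,4]);return (l==i),st[i],c[i]
g=im.max(2)
kb,st,c=blob((g<60).astype(np.uint8),(350,205,40,35));print("knob",st,c,onz(m,[c],.085).round(4),onz(m,[c],.10).round(4))
hsv=cv2.cvtColor(im,cv2.COLOR_BGR2HSV)
lid,st,c=blob(((hsv[...,1]<40)&(g>85)).astype(np.uint8),(325,180,85,85));print("lid",st,c)
cn=max(cv2.findContours(lid.astype(np.uint8),0,1)[0],key=len);e=cv2.fitEllipse(cv2.convexHull(cn));print(e,onz(m,[e[0]],.058).round(4), onz(m,[e[0]],.07).round(4))
for z,(px) in []: pass
r=env
im2=env.snapshot("top")
for n,z in [("mat",.003),("saucer",.012)]:
    o=env.outline_of(n,"top")[0]['region'].astype(np.uint8)
    cn=max(cv2.findContours(o,0,1)[0],key=len);e=cv2.fitEllipse(cv2.convexHull(cn));print(n,e,onz(m,[e[0]],z).round(4))
# stirrer grip
br=((hsv[...,0]<15)&(hsv[...,1]>120)&(g<160)).astype(np.uint8)
s,st,c=blob(br,(270,195,30,30));print("grip",st,c);pts=np.argwhere(s)[:,::-1]
print('top',onz(m,[c],.131+.004).round(4))
for y in range(204,224): print(''.join('%4d'%v for v in hsv[y,278:294,2]), '|',''.join('%4d'%v for v in hsv[y,278:294,1]))
for P in [(.495,.045,.135)]: print(proj(m,P))
E
```

```text
knob [363 214  12  12 108] [368.42592593 219.78703704] [[ 0.494 -0.145  0.085]] [[ 0.4924 -0.1426  0.1   ]]
lid [ 334  189   66   64 3186] [366.43753923 221.27809165]
((366.4482116699219, 221.33740234375), (64.2229995727539, 65.5798110961914), 87.81208038330078) [[ 0.4933 -0.145   0.058 ]] [[ 0.4921 -0.1431  0.07  ]]
mat ((207.70791625976562, 224.07781982421875), (62.331478118896484, 63.052650451660156), 29.87952423095703) [[0.4884 0.2211 0.003 ]]
saucer ((282.6353759765625, 220.83384704589844), (36.54548645019531, 37.22874450683594), 138.4150848388672) [[0.4971 0.0441 0.012 ]]
grip [281 215   7   3  15] [283.8 216.4]
top [[0.4938 0.0419 0.135 ]]
 249 251 251 250 250 251 251 250 248 243 243 240 217 177 168 166 |   12   9  13  16  15  12  12  12  15  23  24  23  58  86  93  89
 247 246 246 245 245 244 244 242 242 244 248 247 243 235 204 169 |   21  22  22  22  22  23  23  24  24  22  17  19  24  38  68  94
 247 246 246 240 232 238 243 242 242 241 239 238 242 246 246 229 |   21  22  22  28  35  29  23  23  24  25  25  25  23  22  20  39
 247 248 238 206 194 211 221 218 219 220 220 231 
[... 1524 characters left out ...]
11  11  11
 200 200 169 156 179 158 134 145 159 164 230 253 254 253 253 253 |   36  36  33  28  27  29  32  33  32  33  28   6   6  11  11  11
 200 199 172 153 186 199 186 184 182 184 241 253 253 253 253 253 |   34  36  34  27  26  24  23  24  22  28  22   8   8  11  11  11
 248 234 188 151 130 154 159 147 168 227 250 253 253 253 253 253 |   10  17  34  34  25  23  24  24  29  28  15  11   7   7  11  11
 254 253 248 246 238 223 206 223 241 250 253 253 253 253 253 253 |    2   6   9  11  17  32  36  33  22  15  11  11   8   8  11  11
 254 254 254 254 253 251 249 251 253 253 253 253 253 253 253 253 |    2   2   2   2   5  13  16  13  11  11  11  11  11  11  11  11
[[282.32419542 215.83531667]]
```

```bash
python3 - <<'E'
from h import *
s=env.sense();R=cv2.Rodrigues(np.array(s['tool_rot']))[0];print(R.round(3));print(s['tool_pos'])
m=cam("top")
print('stirrer top by face centre',onz(m,[[285,211.0]],.135).round(4), 'foot bottom vis', onz(m,[[284,220]],.02).round(4))
# desired: y down, z along +-world y
for zz in (1,-1):
    y=np.array([0,0,-1.]);z=np.array([0,zz,0.]);x=np.cross(y,z);T=np.c_[x,y,z];d=cv2.Rodrigues(T@R.T)[0].ravel();print(zz,d, d/.5)
print('shift to knob',(np.array([.494,-.145,.2])-s['tool_pos'])/.2)
E
```

```text
[[ 0.931  0.     0.364]
 [-0.364 -0.     0.931]
 [ 0.    -1.    -0.   ]]
[0.25496817 0.65192629 0.21392719]
stirrer top by face centre [[0.5054 0.0394 0.135 ]] foot bottom vis [[0.4983 0.0409 0.02  ]]
1 [1.62874650e-05 1.45081588e-05 3.72793322e-01] [3.25749300e-05 2.90163175e-05 7.45586644e-01]
-1 [ 2.03209792e-05 -2.28131800e-05 -2.76879933e+00] [ 4.06419584e-05 -4.56263599e-05 -5.53759866e+00]
shift to knob [ 1.19515917 -3.98463147 -0.06963593]
```

Emit:
step_arm(steps=[{"z": 0.4, "az": 0.25}, {"x": 0.2, "y": -0.3, "z": 0.5, "az": 0.5}, {"x": 0.4, "y": -0.6, "z": 0.5, "az": 0.7456}, {"x": 0.6, "y": -0.9, "z": 0.5, "az": 0.7456}, {"x": 0.7, "y": -1, "z": 0.5, "az": 0.7456}], jaw=0)

```text
$.steps[0]: bad value
```

Emit:
step_arm(steps=[{"x": 0.15, "y": -0.3}, {"x": 0.3, "y": -0.6}, {"x": 0.5, "y": -0.9}, {"x": 0.5, "y": -1}])

```text
$.steps[0]: bad value
```

Emit:
step_arm(steps=[{"y": -0.3}, {"y": -0.6}, {"y": -0.9}, {"y": -1}])

```text
$.steps[0]: bad value
```

Emit:
step_arm(steps=[{"y": -0.3}, {"y": -0.6}, {"y": -0.9}, {"y": -0.98}, {"y": -0.98, "z": -0.3}, {"y": -0.98, "z": -0.5}])

```text
$.steps[0]: bad value
```

All six numbers seem to be needed in each row.

Emit:
step_arm(steps=[{"x": 0, "y": 0, "z": 0.4, "ax": 0, "ay": 0, "az": 0.25}, {"x": 0.2, "y": -0.3, "z": 0.5, "ax": 0, "ay": 0, "az": 0.5}, {"x": 0.4, "y": -0.6, "z": 0.5, "ax": 0, "ay": 0, "az": 0.7456}, {"x": 0.6, "y": -0.9, "z": 0.5, "ax": 0, "ay": 0, "az": 0.7456}, {"x": 0.7, "y": -1, "z": 0.5, "ax": 0, "ay": 0, "az": 0.7456}], jaw=0)

```text
t: 2.62
tool_pos: [0.3946, 0.4516, 0.3144]
tool_rot: [-1.57, -0.001, -0.0]
ft_force: [0.6, 0.9, -0.3]
grip_width: 0.0915
```

Emit:
step_arm(steps=[{"x": 0.15, "y": -0.3, "z": 0, "ax": 0, "ay": 0, "az": 0}, {"x": 0.3, "y": -0.6, "z": 0, "ax": 0, "ay": 0, "az": 0}, {"x": 0.5, "y": -0.9, "z": 0, "ax": 0, "ay": 0, "az": 0}, {"x": 0.5, "y": -1, "z": 0, "ax": 0, "ay": 0, "az": 0}])

```text
t: 3.12
tool_pos: [0.4952, 0.251, 0.3141]
tool_rot: [-1.571, 0.001, -0.002]
ft_force: [-0.5, 0.7, -0.9]
grip_width: 0.0912
```

Emit:
step_arm(steps=[{"x": 0, "y": -0.3, "z": 0, "ax": 0, "ay": 0, "az": 0}, {"x": 0, "y": -0.6, "z": 0, "ax": 0, "ay": 0, "az": 0}, {"x": 0, "y": -0.9, "z": 0, "ax": 0, "ay": 0, "az": 0}, {"x": 0, "y": -1, "z": 0, "ax": 0, "ay": 0, "az": 0}])

```text
t: 3.62
tool_pos: [0.4936, 0.0507, 0.3141]
tool_rot: [-1.571, 0.002, -0.002]
ft_force: [0.2, 0.1, 0.2]
grip_width: 0.091
```

Emit:
step_arm(steps=[{"x": 0, "y": -0.3, "z": 0, "ax": 0, "ay": 0, "az": 0}, {"x": 0, "y": -0.6, "z": 0, "ax": 0, "ay": 0, "az": 0}, {"x": 0, "y": -0.9, "z": 0, "ax": 0, "ay": 0, "az": 0}, {"x": 0, "y": -0.98, "z": -0.2, "ax": 0, "ay": 0, "az": 0}, {"x": 0, "y": -0.98, "z": -0.5, "ax": 0, "ay": 0, "az": 0}, {"x": 0, "y": -0.98, "z": -0.5, "ax": 0, "ay": 0, "az": 0}])

```text
t: 4.38
tool_pos: [0.4915, -0.1422, 0.2108]
tool_rot: [-1.569, 0.006, 0.005]
ft_force: [-0.2, 0.5, 0.5]
grip_width: 0.0912
```

```bash
python3 - <<'E'
from h import *
s=env.sense();print(s['tool_pos'].round(4),s['tool_rot'].round(4))
for c in ["side","wrist"]:
    im=env.snapshot(c);cv2.imwrite(f"pics/b_{c}.png",im)
m=cam("wrist");print(proj(m,[.494,-.145,.085]),ray(m,[[0,0]])[0])
print([ (d['centre'].round(4) if hasattr(d['centre'],'round') else d['centre'],d['p']) for d in env.spot_in("lid_knob","wrist")])
im=cv2.imread("pics/b_side.png");cv2.imwrite("pics/b_sc.png",cv2.resize(im[100:280,180:360],None,fx=3.3,fy=3.3,interpolation=2))
E
```

```text
[ 0.4915 -0.1422  0.2108] [-1.5685  0.0056  0.0048]
[[280.83735422 200.22412941]] [ 0.42891027 -0.14265462  0.3864391 ]
[([0.4895, -0.1472, 0.0593], 0.98)]
```

View pics/b_sc.png

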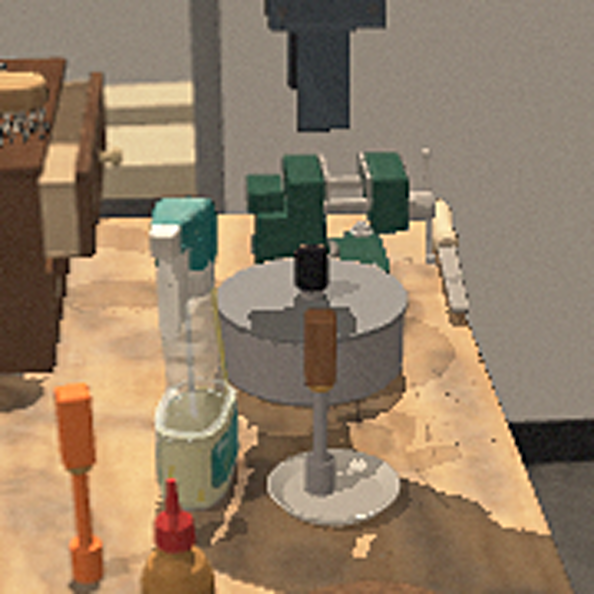

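View pics/b_wrist.png

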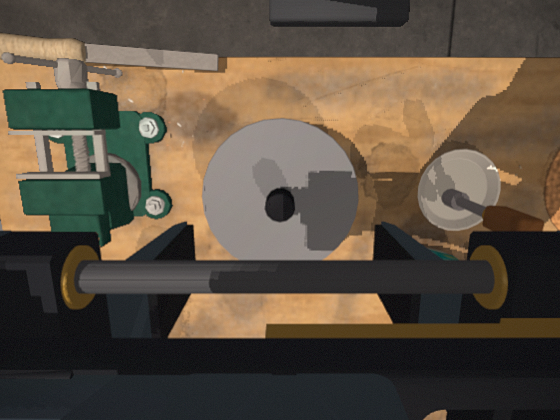

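The wrist view shows the knob at (280,205), centred between the fingers. Going down.

Emit:
step_arm(steps=[{"x": 0, "y": -0.005, "z": -0.2, "ax": 0, "ay": 0, "az": 0}, {"x": 0, "y": -0.005, "z": -0.4, "ax": 0, "ay": 0, "az": 0}, {"x": 0, "y": -0.005, "z": -0.55, "ax": 0, "ay": 0, "az": 0}, {"x": 0, "y": -0.005, "z": -0.63, "ax": 0, "ay": 0, "az": 0}, {"x": 0, "y": -0.005, "z": -0.69, "ax": 0, "ay": 0, "az": 0}, {"x": 0, "y": -0.005, "z": -0.69, "ax": 0, "ay": 0, "az": 0}])

```text
t: 5.28
tool_pos: [0.4943, -0.1438, 0.0763]
tool_rot: [-1.571, -0.0, -0.0]
ft_force: [0.0, 0.3, 0.3]
grip_width: 0.0911
```

Emit:
step_arm(steps=[{"x": 0, "y": 0, "z": 0, "ax": 0, "ay": 0, "az": 0}, {"x": 0, "y": 0, "z": 0, "ax": 0, "ay": 0, "az": 0}, {"x": 0, "y": 0, "z": 0, "ax": 0, "ay": 0, "az": 0}, {"x": 0, "y": 0, "z": 0, "ax": 0, "ay": 0, "az": 0}, {"x": 0, "y": 0, "z": 0, "ax": 0, "ay": 0, "az": 0}, {"x": 0, "y": 0, "z": 0, "ax": 0, "ay": 0, "az": 0}], jaw=255)

```text
t: 6.02
tool_pos: [0.4939, -0.1438, 0.0759]
tool_rot: [-1.571, 0.0, 0.0]
ft_force: [-0.0, 0.2, 0.0]
grip_width: 0.0342
```

Emit:
step_arm(steps=[{"x": 0, "y": 0, "z": 0, "ax": 0, "ay": 0, "az": 0}, {"x": 0, "y": 0, "z": 0, "ax": 0, "ay": 0, "az": 0}, {"x": 0, "y": 0, "z": 0, "ax": 0, "ay": 0, "az": 0}])

```text
t: 6.4
tool_pos: [0.4939, -0.1438, 0.0759]
tool_rot: [-1.571, -0.0, -0.0]
ft_force: [0.6, 0.5, -0.0]
grip_width: 0.0252
```

Emit:
step_arm(steps=[{"x": 0, "y": 0, "z": 0.1, "ax": 0, "ay": 0, "az": 0}, {"x": 0, "y": 0, "z": 0.3, "ax": 0, "ay": 0, "az": 0}, {"x": 0, "y": 0, "z": 0.6, "ax": 0, "ay": 0, "az": 0}, {"x": 0, "y": 0, "z": 0.9, "ax": 0, "ay": 0, "az": 0}, {"x": 0, "y": 0.15, "z": 1, "ax": 0, "ay": 0, "az": 0}, {"x": 0, "y": 0.4, "z": 1, "ax": 0, "ay": 0, "az": 0}, {"x": 0, "y": 0.7, "z": 1, "ax": 0, "ay": 0, "az": 0}, {"x": 0, "y": 1, "z": 1, "ax": 0, "ay": 0, "az": 0}])

```text
t: 7.4
tool_pos: [0.4935, 0.0579, 0.2761]
tool_rot: [-1.571, 0.0, -0.001]
ft_force: [0.6, -0.2, -0.1]
grip_width: 0.0253
```

Emit:
step_arm(steps=[{"x": 0, "y": 0.25, "z": 0, "ax": 0, "ay": 0, "az": 0}, {"x": -0.02, "y": 0.5, "z": 0, "ax": 0, "ay": 0, "az": 0}, {"x": -0.033, "y": 0.72, "z": 0, "ax": 0, "ay": 0, "az": 0}, {"x": -0.033, "y": 0.82, "z": 0, "ax": 0, "ay": 0, "az": 0}, {"x": -0.033, "y": 0.831, "z": 0, "ax": 0, "ay": 0, "az": 0}, {"x": -0.033, "y": 0.831, "z": -0.25, "ax": 0, "ay": 0, "az": 0}, {"x": -0.033, "y": 0.831, "z": -0.5, "ax": 0, "ay": 0, "az": 0}, {"x": -0.033, "y": 0.831, "z": -0.7, "ax": 0, "ay": 0, "az": 0}, {"x": -0.033, "y": 0.831, "z": -0.75, "ax": 0, "ay": 0, "az": 0}, {"x": -0.033, "y": 0.831, "z": -0.75, "ax": 0, "ay": 0, "az": 0}])

```text
t: 8.65
tool_pos: [0.4877, 0.2219, 0.1264]
tool_rot: [-1.571, 0.001, -0.0]
ft_force: [1.3, -0.4, -1.1]
grip_width: 0.0253
```

```bash
python3 - <<'E'
from h import *
s=env.sense();print(s['tool_pos'].round(4),s['tool_rot'].round(4),s['t'])
for c in ["side","top"]:
    im=env.snapshot(c);cv2.imwrite(f"pics/c_{c}.png",im)
a=cv2.imread("pics/c_side.png")[120:330,150:400];b=cv2.imread("pics/c_top.png")[130:290,160:420]
cv2.imwrite("pics/c_s.png",cv2.resize(a,None,fx=2.8,fy=2.8,interpolation=2))
cv2.imwrite("pics/c_t.png",cv2.resize(b,None,fx=3,fy=3,interpolation=2))
E
```

```text
[0.4877 0.2219 0.1264] [-1.571e+00  8.000e-04 -4.000e-04] 8.65
```

View pics/c_s.png

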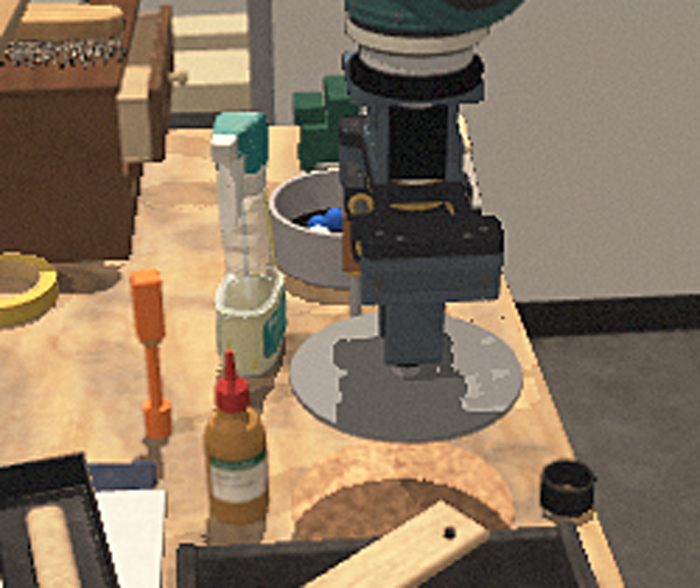

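View pics/c_t.png

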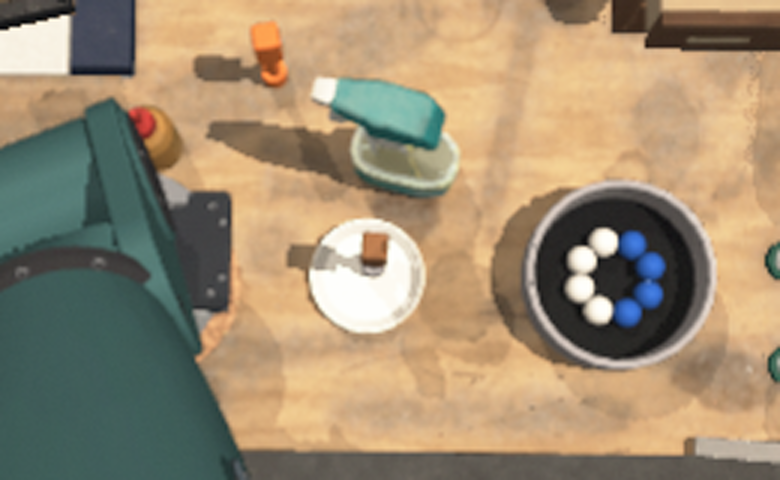

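Emit:
step_arm(steps=[{"x": 0, "y": 0, "z": -0.2, "ax": 0, "ay": 0, "az": 0}, {"x": 0, "y": 0, "z": -0.35, "ax": 0, "ay": 0, "az": 0}, {"x": 0, "y": 0, "z": -0.43, "ax": 0, "ay": 0, "az": 0}, {"x": 0, "y": 0, "z": -0.47, "ax": 0, "ay": 0, "az": 0}, {"x": 0, "y": 0, "z": -0.485, "ax": 0, "ay": 0, "az": 0}, {"x": 0, "y": 0, "z": -0.485, "ax": 0, "ay": 0, "az": 0}])

```text
t: 9.5
tool_pos: [0.4878, 0.2226, 0.0296]
tool_rot: [-1.57, -0.001, -0.001]
ft_force: [1.3, 0.2, -0.6]
grip_width: 0.0252
```

Emit:
step_arm(steps=[{"x": 0, "y": -0.005, "z": -0.01, "ax": 0, "ay": 0, "az": 0}, {"x": 0, "y": -0.005, "z": -0.015, "ax": 0, "ay": 0, "az": 0}, {"x": 0, "y": -0.005, "z": -0.015, "ax": 0, "ay": 0, "az": 0}])

```text
t: 9.88
tool_pos: [0.4879, 0.2218, 0.0276]
tool_rot: [-1.57, -0.0, -0.001]
ft_force: [-9.3, -1.7, 31.0]
grip_width: 0.0254
```

Contact has been made, with 31 N pressing upward. I'll release and watch it.

Emit:
step_arm(steps=[{"x": 0, "y": 0, "z": 0.01, "ax": 0, "ay": 0, "az": 0}, {"x": 0, "y": 0, "z": 0.01, "ax": 0, "ay": 0, "az": 0}, {"x": 0, "y": 0, "z": 0.01, "ax": 0, "ay": 0, "az": 0}, {"x": 0, "y": 0, "z": 0.01, "ax": 0, "ay": 0, "az": 0}, {"x": 0, "y": 0, "z": 0.01, "ax": 0, "ay": 0, "az": 0}], jaw=120)

```text
t: 10.5
tool_pos: [0.4873, 0.2214, 0.0278]
tool_rot: [-1.571, 0.0, 0.0]
ft_force: [-0.7, -0.7, -0.5]
grip_width: 0.0481
```

Emit:
step_arm(steps=[{"x": 0, "y": 0, "z": 0.2, "ax": 0, "ay": 0, "az": 0}, {"x": 0, "y": 0, "z": 0.5, "ax": 0, "ay": 0, "az": 0}, {"x": 0, "y": 0, "z": 0.8, "ax": 0, "ay": 0, "az": 0}, {"x": 0, "y": -0.2, "z": 1, "ax": 0, "ay": 0, "az": 0}, {"x": 0, "y": -0.4, "z": 1, "ax": 0, "ay": 0, "az": 0}])

```text
t: 11.12
tool_pos: [0.4888, 0.1411, 0.2313]
tool_rot: [-1.57, -0.005, -0.003]
ft_force: [0.8, 1.0, -1.1]
grip_width: 0.0483
```

```bash
python3 - <<'E'
from h import *
s=env.sense();print(s['tool_pos'].round(4),s['tool_rot'].round(4),s['t'],s['ft_force'].round(1))
for c in ["side","wrist"]:
    im=env.snapshot(c);cv2.imwrite(f"pics/d_{c}.png",im)
m=cam("wrist");print(m['rvec'],m['tvec'])
a=cv2.imread("pics/d_side.png")[140:330,150:400]
cv2.imwrite("pics/d_s.png",cv2.resize(a,None,fx=3,fy=3,interpolation=2))
E
```

```text
[0.4888 0.1411 0.2313] [-1.5695 -0.0052 -0.0034] 11.125 [ 0.8  1.  -1.1]
[-2.09847653 -2.09424468 -0.24896036] [-0.14050137 -0.50305379  0.28997706]
```

View pics/d_s.png

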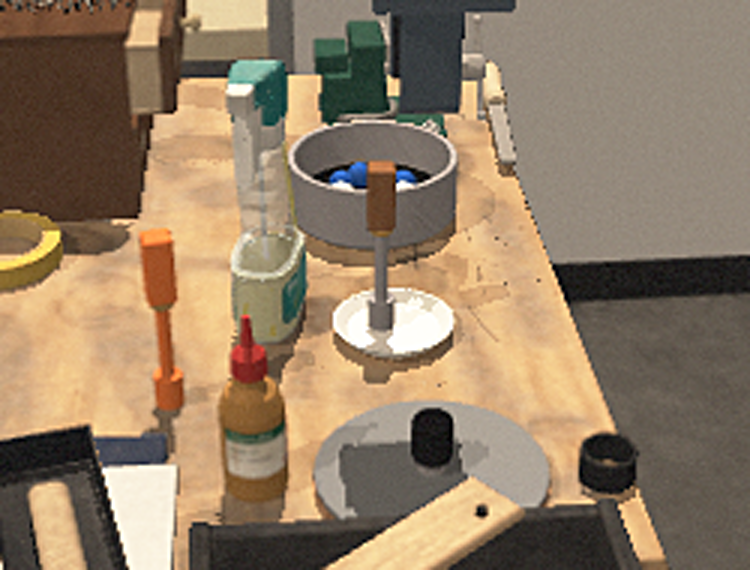

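View pics/d_wrist.png

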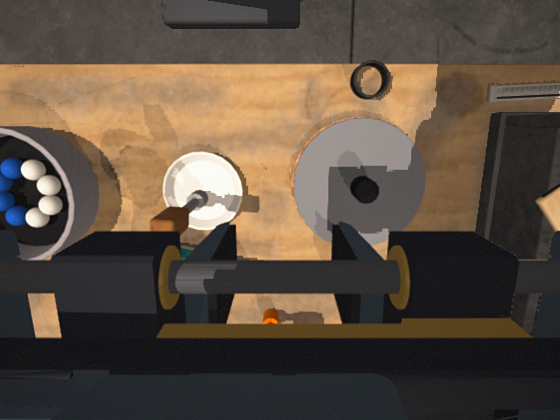

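```bash
cat > fit.py <<'E'
from h import *
from scipy.optimize import minimize
def fit(files,x0,boxes,z0=.004):
    data=[]
    for (f,c),(x,y,w,h) in zip(files,boxes):
        im=cv2.imread(f);m=cam(c)
        big=cv2.resize(im[y:y+h,x:x+w],None,fx=8,fy=8,interpolation=cv2.INTER_LINEAR)
        hs=cv2.cvtColor(big,cv2.COLOR_BGR2HSV)
        k=((hs[...,0]<16)&(hs[...,1]>100)).astype(np.uint8)
        n,l,st,_=cv2.connectedComponentsWithStats(k);k=(l==1+np.argmax(st[1:,4])).astype(np.uint8)
        data.append((k,m,x,y));print(f,k.sum()/64)
    def rend(p,d):
        k,m,x,y=d;a=p[2];R=np.array([[np.cos(a),-np.sin(a)],[np.sin(a),np.cos(a)]])
        P=[]
        for h in (.081,.129):
            q=np.array([[1,1],[1,-1],[-1,-1],[-1,1]])*.010@R.T
            P.append(np.c_[q+p[:2]+np.array(p[3:5])*(h-.105) if len(p)>3 else q+p[:2],np.full(4,h+z0)])
        uv=proj(m,np.vstack(P));uv=((uv-[x,y]+.5)*8-.5)
        M=np.zeros_like(k);cv2.fillConvexPoly(M,cv2.convexHull(np.round(uv*16).astype(np.int32)),1,8,4);return M
    def cost(p): return sum(1-( (M:=rend(p,d))&d[0]).sum()/max(1,(M|d[0]).sum()) for d in data)
    best=None
    for a in np.radians(range(-44,45,8)):
        r=minimize(cost,[x0[0],x0[1],a],method='Nelder-Mead',options=dict(initial_simplex=[[x0[0],x0[1],a],[x0[0]+.006,x0[1],a],[x0[0],x0[1]+.006,a],[x0[0],x0[1],a+.15]]))
        if best is None or r.fun<best.fun: best=r
        print(round(np.degrees(a)),r.x.round(4),round(r.fun,3))
    return best
E
python3 - <<'E'
from fit import *
r=fit([("pics/c_top.png","top")],[.5,.04],[(272,198,30,24)])
r=fit([("pics/a_side.png","side")],[.5,.04],[(262,185,30,45)])
r=fit([("pics/c_top.png","top"),("pics/a_side.png","side")],[.5,.04],[(272,198,30,24),(262,185,30,45)])
print(r.x,r.fun)
m=cam("side");print(proj(m,[[.498,.04,.004],[.503,.04,.135]]))
E
```

```text
pics/c_top.png 78.78125
-44 [ 0.5051  0.041  -0.674 ] 0.354
-36 [0.5043 0.0405 0.0049] 0.299
-28 [0.5038 0.0415 0.005 ] 0.3
-20 [ 0.5038  0.0398 -0.1199] 0.303
-12 [ 0.5034  0.0406 -0.0134] 0.302
-4 [ 0.5035  0.0396 -0.0591] 0.303
4 [ 0.5036  0.0417 -0.0706] 0.303
12 [0.5035 0.0418 0.0104] 0.3
20 [ 0.5038  0.041  -0.0721] 0.303
28 [ 0.5043  0.0405 -0.0206] 0.303
36 [0.5052 0.0406 0.5534] 0.354
44 [0.5054 0.0405 0.8393] 0.356
pics/a_side.png 218.703125
-44 [ 0.5057  0.0367 -0.0772] 0.076
-36 [ 0.5054  0.0362 -0.0768] 0.075
-28 [ 0.5054  0.0369 -0.083 ] 0.075
-20 [ 0.5052  0.0362 -0.0969] 0.075
-12 [ 0.5055  0.0368 -0.0799] 0.076
-4 [ 0.5054  0.0361 -0.0792] 0.074
4 [ 0.5053  0.0373 -0.0945] 0.075
12 [ 0.5057  0.0379 -0.0768] 0.076
20 [ 0.5056  0.0391 -0.0794] 0.079
28 [ 0.5055  0.0385 -0.0964] 0.077
36 [ 0.5053  0.0367 -0.089 ] 0.075
44 [0.5054 0.0373 1.4846] 0.076
pics/c_top.png 78.78125
pics/a_side.png 218.703125
-44 [ 0.5056  0.0391 -0.0871] 0.381
-36 [ 0.5056  0.0391 -0.0875] 0.381
-28 [ 0.5056  0.0391 -0.0896] 0.382
-20 [ 0.5057  0.0391 -0.0847] 0.382
-12 [ 0.5056  0.0391 -0.0785] 0.384
-4 [ 0.5056  0.0393 -0.0934] 0.385
4 [ 0.5056  0.0391 -0.081 ] 0.383
12 [ 0.5059  0.0406 -0.0804] 0.397
20 [ 0.5057  0.0395 -0.0788] 0.386
28 [ 0.5056  0.0391 -0.0904] 0.382
36 [ 0.5055  0.0391 -0.0834] 0.383
44 [0.5055 0.0388 1.4736] 0.386
[ 0.50563072  0.03908016 -0.08752858] 0.3814503008461425
[[280.05314708 247.22679075]
 [277.93199448 194.23333965]]
```

Emit:
step_arm(steps=[{"x": 0.03, "y": -0.2, "z": 0, "ax": 0, "ay": 0, "az": -0.05}, {"x": 0.085, "y": -0.45, "z": 0, "ax": 0, "ay": 0, "az": -0.1}, {"x": 0.085, "y": -0.505, "z": 0, "ax": 0, "ay": 0, "az": -0.1}, {"x": 0.085, "y": -0.505, "z": -0.1, "ax": 0, "ay": 0, "az": -0.1}, {"x": 0.085, "y": -0.505, "z": -0.3, "ax": 0, "ay": 0, "az": -0.1}, {"x": 0.085, "y": -0.505, "z": -0.35, "ax": 0, "ay": 0, "az": -0.1}, {"x": 0.085, "y": -0.505, "z": -0.35, "ax": 0, "ay": 0, "az": -0.1}])

```text
t: 12.1
tool_pos: [0.5041, 0.041, 0.1578]
tool_rot: [-1.57, 0.04, -0.038]
ft_force: [0.1, 0.7, 1.1]
grip_width: 0.0484
```

```bash
python3 - <<'E'
from h import *
s=env.sense();print(s['tool_pos'].round(4),s['tool_rot'].round(4),s['t'],s['ft_force'].round(1))
for c in ["side","wrist"]:
    im=env.snapshot(c);cv2.imwrite(f"pics/e_{c}.png",im)
m=cam("wrist");print(proj(m,[[.5055,.039,.135],[.5055,.039,.085]]))
a=cv2.imread("pics/e_side.png")[140:290,190:390]
cv2.imwrite("pics/e_s.png",cv2.resize(a,None,fx=3.5,fy=3.5,interpolation=2))
E
```

```text
[0.5041 0.041  0.1578] [-1.5705  0.0398 -0.0378] 12.1 [0.1 0.7 1.1]
[[280.33310718 240.54153328]
 [280.9305179  218.11175542]]
```

View pics/e_s.png

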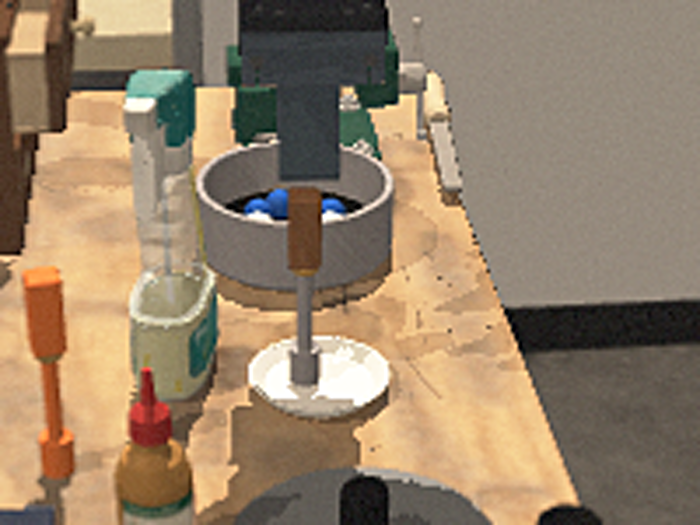

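View pics/e_wrist.png

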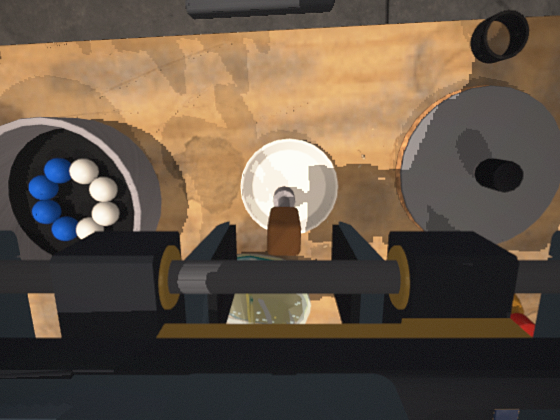

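Emit:
step_arm(steps=[{"x": 0, "y": 0, "z": -0.1, "ax": 0, "ay": 0, "az": 0}, {"x": 0, "y": 0, "z": -0.22, "ax": 0, "ay": 0, "az": 0}, {"x": 0, "y": 0, "z": -0.32, "ax": 0, "ay": 0, "az": 0}, {"x": 0, "y": 0, "z": -0.34, "ax": 0, "ay": 0, "az": 0}, {"x": 0, "y": 0, "z": -0.34, "ax": 0, "ay": 0, "az": 0}])

```text
t: 12.82
tool_pos: [0.5049, 0.0405, 0.0908]
tool_rot: [-1.57, 0.038, -0.04]
ft_force: [0.2, -0.4, 0.1]
grip_width: 0.0486
```

Emit:
step_arm(steps=[{"x": 0, "y": 0, "z": 0, "ax": 0, "ay": 0, "az": 0}, {"x": 0, "y": 0, "z": 0, "ax": 0, "ay": 0, "az": 0}, {"x": 0, "y": 0, "z": 0, "ax": 0, "ay": 0, "az": 0}, {"x": 0, "y": 0, "z": 0, "ax": 0, "ay": 0, "az": 0}, {"x": 0, "y": 0, "z": 0, "ax": 0, "ay": 0, "az": 0}], jaw=255)

```text
t: 13.45
tool_pos: [0.5045, 0.0405, 0.0902]
tool_rot: [-1.57, 0.039, -0.04]
ft_force: [-0.9, 0.4, 6.3]
grip_width: 0.0199
```

```bash
cat > beads.py <<'E'
from h import *
def beads(im,m,c0,z=.0225):
    hs=cv2.cvtColor(im,cv2.COLOR_BGR2HSV);out={}
    yy,xx=np.mgrid[0:420,0:560]
    P=onz(m,np.c_[xx.ravel(),yy.ravel()],.023)[:,:2].reshape(420,560,2)
    reg=np.hypot(P[...,0]-c0[0],P[...,1]-c0[1])<.06
    b=(reg&(hs[...,0]>100)&(hs[...,0]<130)&(hs[...,1]>120)&(hs[...,2]>80))
    w=(reg&(hs[...,1]<60)&(hs[...,2]>150))
    out=dict(b=b,w=w)
    return out
E
python3 - <<'E'
from beads import *
im=cv2.imread("pics/c_top.png");m=cam("top")
C=np.array([.494,-.145])
# bowl rim: gradient-free: fit projected circle to grey ring mask
hs=cv2.cvtColor(im,cv2.COLOR_BGR2HSV)
crop=im[180:260,325:405];cv2.imwrite("pics/f_bowl.png",cv2.resize(crop,None,fx=7,fy=7,interpolation=2))
t=np.linspace(0,6.283,80)
def circ(x,y,r,z): return proj(m,np.c_[x+r*np.cos(t),y+r*np.sin(t),np.full(80,z)])
big=cv2.resize(crop,None,fx=7,fy=7,interpolation=2)
for r,z,col in [(.072,.055,(0,0,255)),(.066,.055,(0,255,0)),(.066,.017,(255,255,0)),(.029,.0225,(0,255,255))]:
    uv=((circ(C[0],C[1],r,z)-[325,180]+.5)*7-.5).astype(np.int32);cv2.polylines(big,[uv],True,col,1)
cv2.imwrite("pics/f_bowl2.png",big)
d=beads(im,m,C)
for k in 'bw':
    n,l,st,ce=cv2.connectedComponentsWithStats(d[k].astype(np.uint8));print(k,st[1:,4],ce[1:].round(1).tolist());print((onz(m,ce[1:],.025)[:,:2]-C).round(4).tolist())
E
```

```text
b [301] [[372.9, 222.6]]
[[-0.0001, -0.0202]]
w [273] [[356.8, 221.1]]
[[0.0031, 0.0172]]
```

View pics/f_bowl2.png

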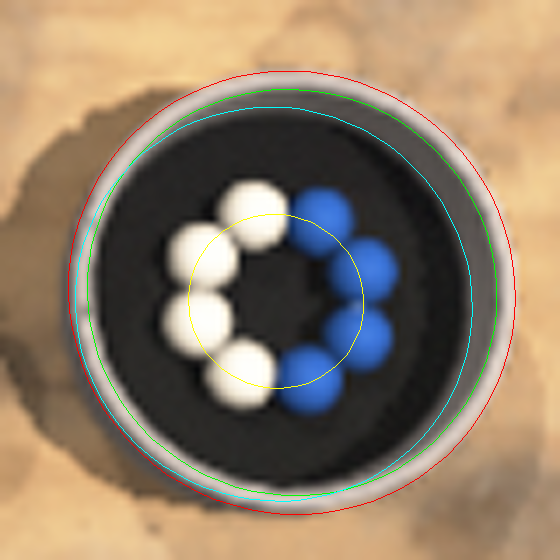

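The bowl is centred near (0.4935,-0.1452). In the crop the whites are on the left at (200-255, 215-375) and the blues on the right. Now I'll lift the stirrer and carry it over the bowl.

Emit:
step_arm(steps=[{"x": 0, "y": 0, "z": 0.1, "ax": 0, "ay": 0, "az": 0}, {"x": 0, "y": 0, "z": 0.3, "ax": 0, "ay": 0, "az": 0}, {"x": 0, "y": 0, "z": 0.5, "ax": 0, "ay": 0, "az": 0}, {"x": 0, "y": -0.15, "z": 0.5, "ax": 0, "ay": 0, "az": 0}, {"x": -0.03, "y": -0.4, "z": 0.5, "ax": 0, "ay": 0, "az": 0}, {"x": -0.06, "y": -0.65, "z": 0.5, "ax": 0, "ay": 0, "az": 0}, {"x": -0.06, "y": -0.85, "z": 0.5, "ax": 0, "ay": 0, "az": 0}, {"x": -0.06, "y": -0.9215, "z": 0.5, "ax": 0, "ay": 0, "az": 0}, {"x": -0.06, "y": -0.9215, "z": 0.5, "ax": 0, "ay": 0, "az": 0}, {"x": -0.06, "y": -0.9215, "z": 0.5, "ax": 0, "ay": 0, "az": 0}])

```text
t: 14.7
tool_pos: [0.4922, -0.1429, 0.1897]
tool_rot: [-1.57, 0.039, -0.038]
ft_force: [0.7, -0.2, -1.4]
grip_width: 0.02
```

```bash
python3 - <<'E'
from h import *
s=env.sense();print(s['tool_pos'].round(4),s['tool_rot'].round(4),s['t'],s['ft_force'].round(1))
for c in ["side","wrist","top"]:
    im=env.snapshot(c);cv2.imwrite(f"pics/g_{c}.png",im)
a=cv2.imread("pics/g_side.png")[100:270,190:390]
cv2.imwrite("pics/g_s.png",cv2.resize(a,None,fx=3.5,fy=3.5,interpolation=2))
m=cam("side");print(((proj(m,[[.4935,-.1452,.104],[.4935,-.1452,.235]])-[190,100])*3.5).round())
m=cam("wrist");print(proj(m,[[.4935,-.1452,.104],[.4935,-.1452,.128]]))
E
```

```text
[ 0.4922 -0.1429  0.1897] [-1.5702  0.0391 -0.0384] 14.7 [ 0.7 -0.2 -1.4]
[[298. 255.]
 [298.  76.]]
[[280.46207089 214.9896196 ]
 [280.17234365 223.7660797 ]]
```

View pics/g_s.png

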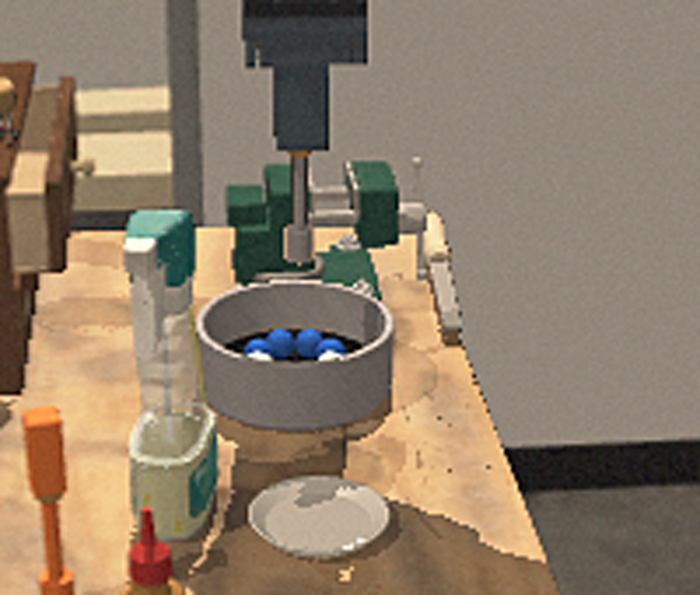

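View pics/g_wrist.png

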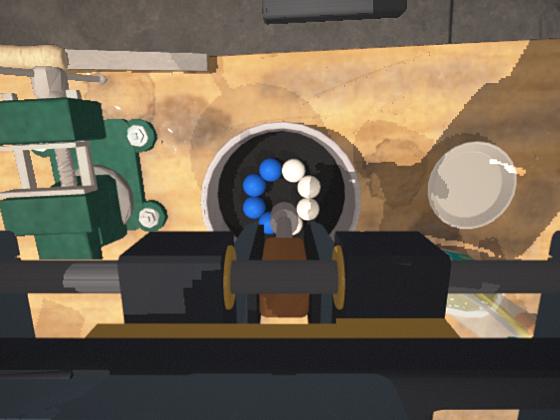

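View pics/g_top.png

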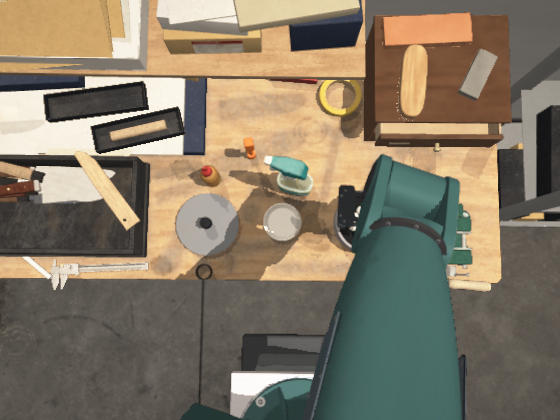

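Emit:
step_arm(steps=[{"x": 0.007, "y": -0.012, "z": -0.1, "ax": 0, "ay": 0, "az": 0}, {"x": 0.007, "y": -0.012, "z": -0.25, "ax": 0, "ay": 0, "az": 0}, {"x": 0.007, "y": -0.012, "z": -0.37, "ax": 0, "ay": 0, "az": 0}, {"x": 0.007, "y": -0.012, "z": -0.42, "ax": 0, "ay": 0, "az": 0}, {"x": 0.007, "y": -0.012, "z": -0.435, "ax": 0, "ay": 0, "az": 0}, {"x": 0.007, "y": -0.012, "z": -0.435, "ax": 0, "ay": 0, "az": 0}])

```text
t: 15.6
tool_pos: [0.4942, -0.1462, 0.1035]
tool_rot: [-1.571, 0.039, -0.04]
ft_force: [0.3, -0.9, -0.9]
grip_width: 0.02
```

```bash
python3 - <<'E'
from h import *
s=env.sense();print(s['tool_pos'].round(4),s['tool_rot'].round(4),s['t'],s['ft_force'].round(1))
for c in ["side","wrist"]:
    im=env.snapshot(c);cv2.imwrite(f"pics/i_{c}.png",im)
a=cv2.imread("pics/i_side.png")[130:250,220:340]
b=cv2.imread("pics/i_wrist.png")[80:260,180:380]
cv2.imwrite("pics/i_s.png",np.hstack([cv2.resize(a,(360,360),interpolation=2),cv2.resize(b,(400,360),interpolation=2)]))
E
```

```text
[ 0.4942 -0.1462  0.1035] [-1.5707  0.0385 -0.0397] 15.6 [ 0.3 -0.9 -0.9]
```

View pics/i_s.png

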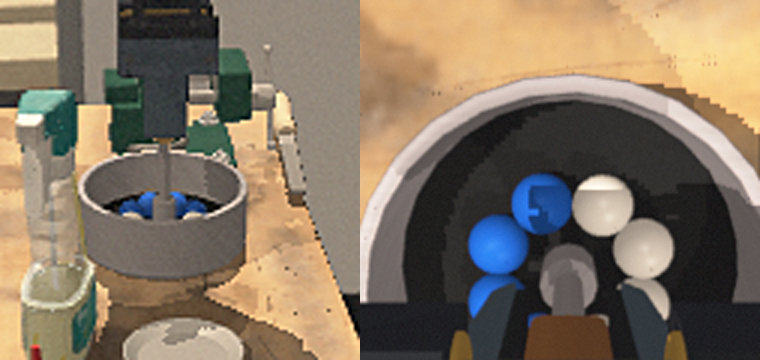

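Emit:
step_arm(steps=[{"x": 0, "y": 0.07, "z": 0, "ax": 0, "ay": 0, "az": 0}, {"x": 0, "y": 0.15, "z": 0, "ax": 0, "ay": 0, "az": 0}, {"x": 0.06, "y": 0.14, "z": 0, "ax": 0, "ay": 0, "az": 0}, {"x": 0.11, "y": 0.1, "z": 0, "ax": 0, "ay": 0, "az": 0}, {"x": 0.14, "y": 0.04, "z": 0, "ax": 0, "ay": 0, "az": 0}, {"x": 0.14, "y": -0.03, "z": 0, "ax": 0, "ay": 0, "az": 0}, {"x": 0.12, "y": -0.08, "z": 0, "ax": 0, "ay": 0, "az": 0}, {"x": 0.05, "y": -0.03, "z": 0, "ax": 0, "ay": 0, "az": 0}, {"x": 0, "y": 0, "z": 0, "ax": 0, "ay": 0, "az": 0}, {"x": 0, "y": -0.07, "z": 0, "ax": 0, "ay": 0, "az": 0}, {"x": 0, "y": -0.15, "z": 0, "ax": 0, "ay": 0, "az": 0}, {"x": -0.06, "y": -0.14, "z": 0, "ax": 0, "ay": 0, "az": 0}, {"x": -0.11, "y": -0.1, "z": 0, "ax": 0, "ay": 0, "az": 0}, {"x": -0.14, "y": -0.04, "z": 0, "ax": 0, "ay": 0, "az": 0}, {"x": -0.14, "y": 0.03, "z": 0, "ax": 0, "ay": 0, "az": 0}, {"x": -0.12, "y": 0.08, "z": 0, "ax": 0, "ay": 0, "az": 0}, {"x": -0.05, "y": 0.03, "z": 0, "ax": 0, "ay": 0, "az": 0}, {"x": 0, "y": 0, "z": 0, "ax": 0, "ay": 0, "az": 0}])

```text
t: 17.95
tool_pos: [0.4953, -0.1469, 0.1031]
tool_rot: [-1.571, 0.038, -0.04]
ft_force: [0.9, 0.1, -1.4]
grip_width: 0.0195
```

```bash
cat > look.py <<'E'
from h import *
import sys
n=sys.argv[1]
s=env.sense();print(s['tool_pos'].round(4),s['tool_rot'].round(4),s['t'],s['ft_force'].round(1))
for c in ["side","wrist"]:
    im=env.snapshot(c);cv2.imwrite(f"pics/{n}_{c}.png",im)
a=cv2.imread(f"pics/{n}_side.png")[130:250,220:340]
b=cv2.imread(f"pics/{n}_wrist.png")[80:260,180:380]
cv2.imwrite(f"pics/{n}_s.png",np.hstack([cv2.resize(a,(360,360),interpolation=2),cv2.resize(b,(400,360),interpolation=2)]))
E
python3 look.py j
```

```text
[ 0.4953 -0.1469  0.1031] [-1.5707  0.0385 -0.0395] 17.95 [ 0.9  0.1 -1.4]
```

View pics/j_s.png

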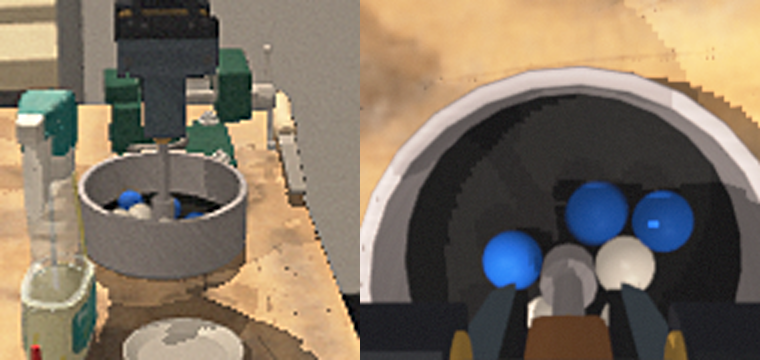

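Emit:
step_arm(steps=[{"x": 0, "y": 0, "z": 0.15, "ax": 0, "ay": 0, "az": 0}, {"x": 0, "y": 0, "z": 0.4, "ax": 0, "ay": 0, "az": 0}, {"x": 0, "y": 0.2, "z": 0.45, "ax": 0, "ay": 0, "az": 0}, {"x": 0, "y": 0.5, "z": 0.45, "ax": 0, "ay": 0, "az": 0}, {"x": 0, "y": 0.8, "z": 0.45, "ax": 0, "ay": 0, "az": 0}, {"x": 0, "y": 0.92, "z": 0.45, "ax": 0, "ay": 0, "az": 0}, {"x": 0, "y": 0.92, "z": 0.45, "ax": 0, "ay": 0, "az": 0}])

```text
t: 18.92
tool_pos: [0.4936, 0.0389, 0.1928]
tool_rot: [-1.57, 0.038, -0.038]
ft_force: [-0.3, -0.2, -1.4]
grip_width: 0.0199
```

```bash
cat > lt.py <<'E'
from h import *
import sys
n=sys.argv[1]
s=env.sense();print(s['tool_pos'].round(4),s['t'],s['ft_force'].round(1))
im=env.snapshot("top");cv2.imwrite(f"pics/{n}_top.png",im)
im=env.snapshot("side");cv2.imwrite(f"pics/{n}_side.png",im)
a=cv2.imread(f"pics/{n}_top.png")
a=a[180:260,325:405]
b=im[130:250,220:340]
cv2.imwrite(f"pics/{n}_t.png",np.hstack([cv2.resize(a,None,fx=5,fy=5,interpolation=2),cv2.resize(b,(400,400),interpolation=2)]))
E
python3 lt.py k
```

```text
[0.4936 0.0389 0.1928] 18.925 [-0.3 -0.2 -1.4]
```

View pics/k_t.png

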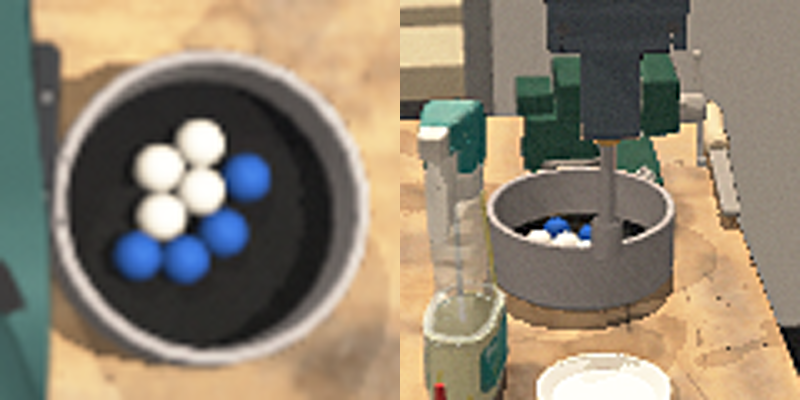

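```bash
python3 - <<'E'
from h import *
m=cam("top");f=lambda u,v:np.array([325+(u+.5)/5-.5,180+(v+.5)/5-.5])
d=dict(W1=(200,142),W2=(160,168),W3=(203,190),W4=(161,216),B1=(247,177),B2=(225,232),B3=(186,259),B4=(138,256),P0=(155,308),P1=(140,275),P2=(125,250),P3=(122,228))
for k,v in d.items(): p=onz(m,[f(*v)],.023)[0,:2];print(k,p.round(4),((p-[.4935,-.145])*1000).round(1), ((p-[.4949-.0007,-.1476+.0012])/.2).round(3))
E
```

```text
W1 [ 0.5282 -0.1465] [34.7 -1.5] [ 0.17  -0.001]
W2 [ 0.5158 -0.1279] [22.3 17.1] [0.108 0.093]
W3 [ 0.5057 -0.1477] [12.2 -2.7] [ 0.057 -0.007]
W4 [ 0.4933 -0.1282] [-0.2 16.8] [-0.004  0.091]
B1 [ 0.512  -0.1682] [ 18.5 -23.2] [ 0.089 -0.109]
B2 [ 0.4862 -0.1578] [ -7.3 -12.8] [-0.04  -0.057]
B3 [ 0.4734 -0.1397] [-20.1   5.3] [-0.104  0.034]
B4 [ 0.4745 -0.1175] [-19.   27.5] [-0.098  0.145]
P0 [ 0.4505 -0.1252] [-43.   19.8] [-0.218  0.106]
P1 [ 0.4657 -0.1183] [-27.8  26.7] [-0.142  0.14 ]
P2 [ 0.4773 -0.1115] [-16.2  33.5] [-0.085  0.175]
P3 [ 0.4875 -0.1101] [-6.  34.9] [-0.033  0.181]
```

Only one bead fails: the white at crop (160,168) has no blue within reach. I'll push the blue at (138,256) around the left side of the cluster so that it ends beside that white.

Emit:
step_arm(steps=[{"x": -0.1, "y": -0.25, "z": 0, "ax": 0, "ay": 0, "az": 0}, {"x": -0.18, "y": -0.5, "z": 0, "ax": 0, "ay": 0, "az": 0}, {"x": -0.213, "y": -0.75, "z": 0, "ax": 0, "ay": 0, "az": 0}, {"x": -0.213, "y": -0.814, "z": 0, "ax": 0, "ay": 0, "az": 0}, {"x": -0.213, "y": -0.814, "z": 0, "ax": 0, "ay": 0, "az": 0}, {"x": -0.213, "y": -0.814, "z": -0.2, "ax": 0, "ay": 0, "az": 0}, {"x": -0.213, "y": -0.814, "z": -0.38, "ax": 0, "ay": 0, "az": 0}, {"x": -0.213, "y": -0.814, "z": -0.437, "ax": 0, "ay": 0, "az": 0}, {"x": -0.213, "y": -0.814, "z": -0.437, "ax": 0, "ay": 0, "az": 0}, {"x": -0.18, "y": -0.8, "z": -0.44, "ax": 0, "ay": 0, "az": 0}, {"x": -0.142, "y": -0.78, "z": -0.44, "ax": 0, "ay": 0, "az": 0}, {"x": -0.11, "y": -0.76, "z": -0.44, "ax": 0, "ay": 0, "az": 0}, {"x": -0.085, "y": -0.745, "z": -0.44, "ax": 0, "ay": 0, "az": 0}, {"x": -0.055, "y": -0.739, "z": -0.44, "ax": 0, "ay": 0, "az": 0}, {"x": -0.033, "y": -0.739, "z": -0.44, "ax": 0, "ay": 0, "az": 0}, {"x": -0.02, "y": -0.739, "z": -0.44, "ax": 0, "ay": 0, "az": 0}])

```text
t: 21.02
tool_pos: [0.4899, -0.1101, 0.1048]
tool_rot: [-1.57, 0.04, -0.039]
ft_force: [-0.6, 0.1, -1.0]
grip_width: 0.0197
```

Emit:
step_arm(steps=[{"x": 0, "y": 0, "z": 0.15, "ax": 0, "ay": 0, "az": 0}, {"x": 0, "y": 0, "z": 0.4, "ax": 0, "ay": 0, "az": 0}, {"x": 0, "y": 0.2, "z": 0.44, "ax": 0, "ay": 0, "az": 0}, {"x": 0, "y": 0.5, "z": 0.44, "ax": 0, "ay": 0, "az": 0}, {"x": 0.02, "y": 0.74, "z": 0.44, "ax": 0, "ay": 0, "az": 0}, {"x": 0.02, "y": 0.74, "z": 0.44, "ax": 0, "ay": 0, "az": 0}, {"x": 0.02, "y": 0.739, "z": 0.44, "ax": 0, "ay": 0, "az": 0}])

```text
t: 21.9
tool_pos: [0.4936, 0.0376, 0.1928]
tool_rot: [-1.571, 0.039, -0.039]
ft_force: [0.7, 0.0, -1.2]
grip_width: 0.0195
```

```bash
python3 lt.py l
```

```text
[0.4936 0.0376 0.1928] 21.9 [ 0.7  0.  -1.2]
```

View pics/l_t.png

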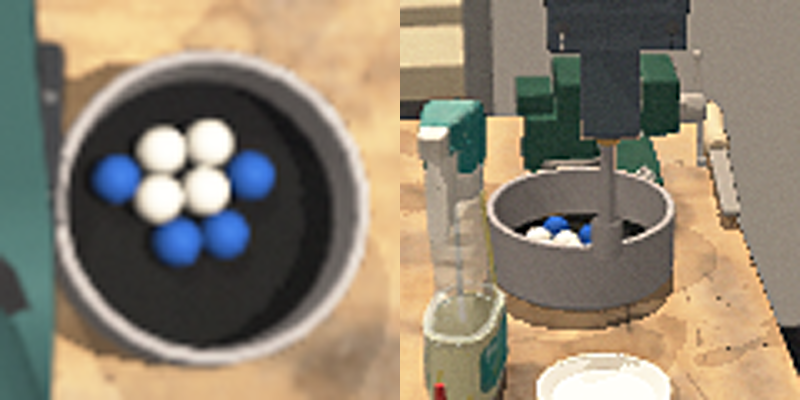

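Every bead now has one of the other colour within about 26 mm centre to centre. The limit is 33 mm. Returning the stirrer.

Emit:
step_arm(steps=[{"x": 0.027, "y": 0.022, "z": 0, "ax": 0, "ay": 0, "az": 0}, {"x": 0.027, "y": 0.022, "z": -0.15, "ax": 0, "ay": 0, "az": 0}, {"x": 0.027, "y": 0.022, "z": -0.3, "ax": 0, "ay": 0, "az": 0}, {"x": 0.027, "y": 0.022, "z": -0.42, "ax": 0, "ay": 0, "az": 0}, {"x": 0.027, "y": 0.022, "z": -0.48, "ax": 0, "ay": 0, "az": 0}, {"x": 0.027, "y": 0.022, "z": -0.505, "ax": 0, "ay": 0, "az": 0}, {"x": 0.027, "y": 0.022, "z": -0.512, "ax": 0, "ay": 0, "az": 0}, {"x": 0.027, "y": 0.022, "z": -0.512, "ax": 0, "ay": 0, "az": 0}])

```text
t: 23.0
tool_pos: [0.4995, 0.0421, 0.0911]
tool_rot: [-1.57, 0.039, -0.04]
ft_force: [0.1, 0.8, -1.2]
grip_width: 0.02
```

```bash
python3 - <<'E'
from h import *
s=env.sense();print(s['tool_pos'].round(4),s['tool_rot'].round(4),s['t'],s['ft_force'].round(1))
im=env.snapshot("side");cv2.imwrite("pics/m_s.png",cv2.resize(im[130:280,200:400],None,fx=3.5,fy=3.5,interpolation=2))
E
```

```text
[0.4995 0.0421 0.0911] [-1.5704  0.0385 -0.0401] 23.0 [ 0.1  0.8 -1.2]
```

View pics/m_s.png

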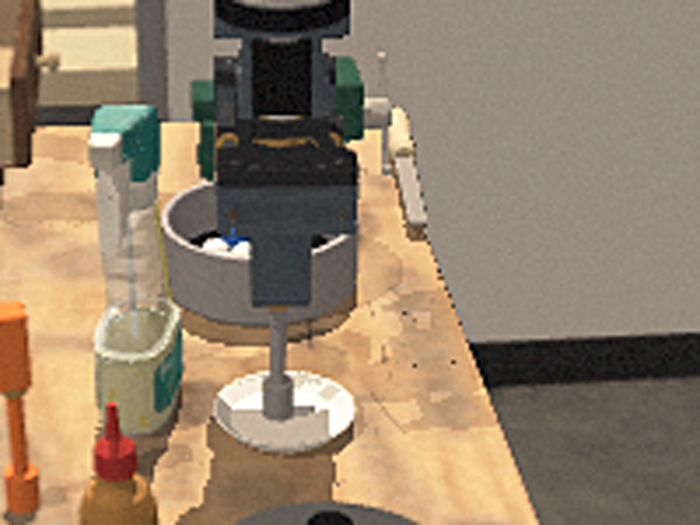

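Emit:
step_arm(steps=[{"x": 0, "y": 0, "z": -0.004, "ax": 0, "ay": 0, "az": 0}, {"x": 0, "y": 0, "z": -0.007, "ax": 0, "ay": 0, "az": 0}, {"x": 0, "y": 0, "z": -0.007, "ax": 0, "ay": 0, "az": 0}])

```text
t: 23.42
tool_pos: [0.4998, 0.0422, 0.0902]
tool_rot: [-1.57, 0.038, -0.04]
ft_force: [-4.0, 0.1, 14.4]
grip_width: 0.0197
```

Emit:
step_arm(steps=[{"x": 0, "y": 0, "z": 0.003, "ax": 0, "ay": 0, "az": 0}, {"x": 0, "y": 0, "z": 0.003, "ax": 0, "ay": 0, "az": 0}, {"x": 0, "y": 0, "z": 0.003, "ax": 0, "ay": 0, "az": 0}, {"x": 0, "y": 0, "z": 0.003, "ax": 0, "ay": 0, "az": 0}, {"x": 0, "y": 0, "z": 0.003, "ax": 0, "ay": 0, "az": 0}], jaw=110)

```text
t: 24.05
tool_pos: [0.4991, 0.0422, 0.0897]
tool_rot: [-1.57, 0.039, -0.039]
ft_force: [-0.1, 0.6, -0.0]
grip_width: 0.0516
```

Emit:
step_arm(steps=[{"x": 0, "y": 0, "z": 0.1, "ax": 0, "ay": 0, "az": 0}, {"x": 0, "y": 0, "z": 0.3, "ax": 0, "ay": 0, "az": 0}, {"x": 0, "y": 0, "z": 0.5, "ax": 0, "ay": 0, "az": 0}, {"x": 0, "y": 0, "z": 0.75, "ax": 0, "ay": 0, "az": 0}, {"x": 0, "y": 0, "z": 1, "ax": 0, "ay": 0, "az": 0}, {"x": 0, "y": 0.3, "z": 1, "ax": 0, "ay": 0, "az": 0}, {"x": 0, "y": 0.6, "z": 1, "ax": 0, "ay": 0, "az": 0}, {"x": 0, "y": 1, "z": 1, "ax": 0, "ay": 0, "az": 0}])

```text
t: 25.05
tool_pos: [0.4989, 0.2264, 0.29]
tool_rot: [-1.57, 0.039, -0.04]
ft_force: [1.3, 0.3, -0.4]
grip_width: 0.0518
```

Emit:
step_arm(steps=[{"x": 0, "y": 0.3, "z": 0, "ax": 0, "ay": 0, "az": 0}, {"x": -0.2, "y": 0.6, "z": 0, "ax": 0, "ay": 0, "az": 0}, {"x": -0.3, "y": 0.9, "z": 0, "ax": 0, "ay": 0, "az": 0}, {"x": -0.3, "y": 1, "z": 0, "ax": 0, "ay": 0, "az": 0}, {"x": -0.3, "y": 1, "z": 0, "ax": 0, "ay": 0, "az": 0}])

```text
t: 25.68
tool_pos: [0.4384, 0.4262, 0.2894]
tool_rot: [-1.571, 0.038, -0.037]
ft_force: [0.6, -0.2, 0.4]
grip_width: 0.0518
```

```bash
python3 lt.py n; python3 - <<'E'
import cv2
im=cv2.imread("pics/n_top.png");cv2.imwrite("pics/n_tt.png",cv2.resize(im[130:290,160:420],None,fx=3,fy=3,interpolation=2))
im=cv2.imread("pics/n_side.png");cv2.imwrite("pics/n_ss.png",cv2.resize(im[130:330,180:400],None,fx=2.9,fy=2.9,interpolation=2))
E
```

```text
[0.4384 0.4262 0.2894] 25.675 [ 0.6 -0.2  0.4]
```

View pics/n_tt.png

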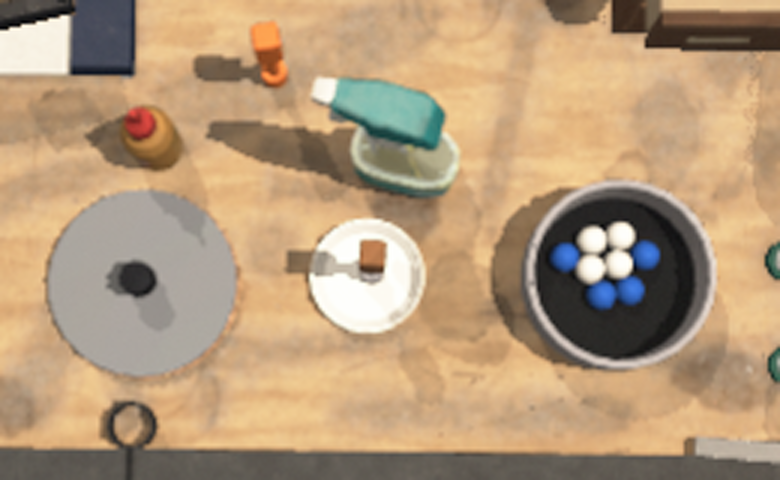

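View pics/n_ss.png

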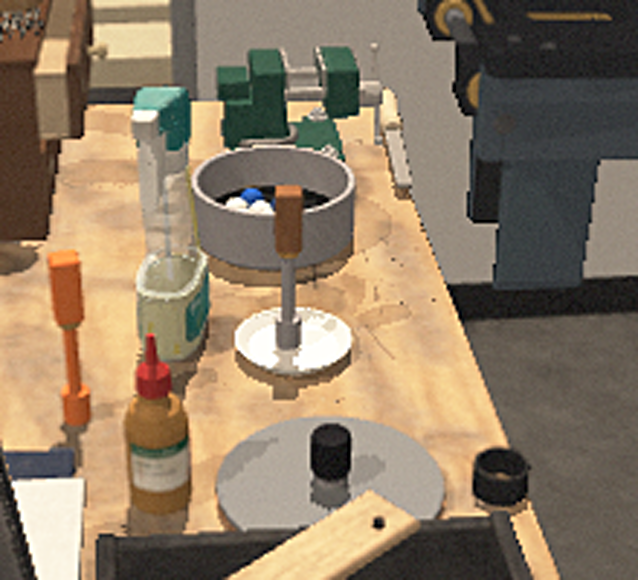

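View pics/n_t.png

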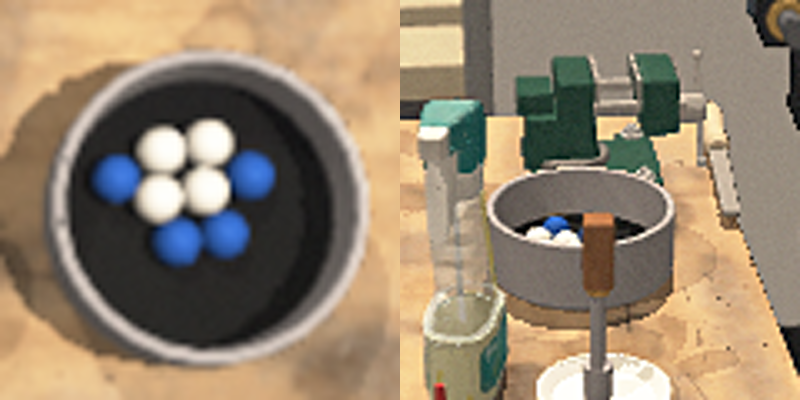

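The beads have not moved since the last look. The lid lies level on the mat and the stirrer stands upright in the saucer. I'll do one numeric check before handing in.

```bash
python3 - <<'E'
from h import *
m=cam("top");f=lambda u,v:[325+(u+.5)/5-.5,180+(v+.5)/5-.5]
W=onz(m,[f(*p) for p in [(162,148),(210,142),(160,197),(206,191)]],.024);B=onz(m,[f(*p) for p in [(117,179),(252,175),(177,242),(225,234)]],.024)
D=np.linalg.norm(W[:,None]-B[None],axis=2)*1000;print(D.min(1).round(1),D.min(0).round(1),"limit 33")
a=cv2.imread("pics/a_top.png");b=cv2.imread("pics/n_top.png");d=cv2.absdiff(a,b).max(2)
for n,(x,y,w,h) in dict(spray=(262,152,54,46),oil=(198,162,24,26),loupe=(193,260,24,24)).items(): print(n,(d[y:y+h,x:x+w]>40).sum())
env.finish_job()
E
```

```text
[25.6 24.6 21.5 21.7] [21.5 22.7 22.3 21.7] limit 33
spray 0
oil 0
loupe 0
the job is handed in; nothing more can be done
```

The job is done and handed in after about 26 s on the robot's clock. I laid the lid knob up on the cork mat, stirred the beads and stood the stirrer upright in its saucer.

- **Stirring:** after one stirring path, a single white bead still had no blue close enough. I pushed one blue bead round to it with the stirrer.
- **Beads:** all 8 are in the bowl. The nearest bead of the other colour is 21.5 to 25.6 mm away, centre to centre, against a limit of 33 mm. I read the bead positions from the top picture by eye. They looked the same in the top picture about 4 s earlier.
- **Lid and stirrer:** both the top and side views show the lid lying level on the mat, covering all but a sliver of it, and the stirrer standing in the saucer. Neither was measured for tilt.
- **Bottles and loupe:** the first and last top pictures show no change around any of the three.
- **Forces:** the highest reading was 31 N at the wrist, when the lid touched down on the mat. The stirrer showed about 14 N as it was set down, above the 10 N at which it can turn in the grip. It still stood upright afterwards.

No check failed. The only disagreement was between commanded and measured tool positions, which differed by 1 to 2 mm; I corrected for it.

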